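# Put the spice jar away and latch the caddy gate

## Task

Stand the spice jar from the worktop upright in the empty compartment of the wooden spice caddy and let go of it. Then swing the caddy's gate shut and press it gently home until its spring latch snaps in behind the striker pin, so that it stays shut by itself when you let go; do not force the gate, and do not knock over anything else.

Things in the scene. Friction and masses are not known exactly. Their poses are not given: they have to be found in the camera images.
- spice_jar: glass spice jar with a green screw cap, 46 mm across, 106 mm tall (cap from 85 mm up), about 0.11 kg, standing on the worktop to the right of the caddy; origin at the centre of its underside, z up
- caddy: open-topped light-wood spice caddy, fixed, 150 mm deep (x from -90 to 60), 200 mm wide (y); floor 10 mm thick, walls 10 mm thick and 70 mm high, divider 8 mm thick, 50 mm high, along x at y = 0. Origin: centre of its underside; x points from its open front to its back wall, y to the side where the gate hinges. The +y compartment holds the salt shaker, the -y one is empty
- bay (a point): centre of the floor of the empty compartment, at the caddy's (-5, -47, 10) mm, axes as the caddy's; the compartment is 86 mm wide (y) and 110 mm deep (x), open above and at the front where the gate comes
- gate (a joint): gate angle (rad): 0 is square across the caddy's front, positive is open towards the robot; starts at 0.45 to 0.85, turns easily; a weak spring swings it open to over 0.3 when not latched. Its tongue meets the striker pin at 0.015 to 0.11 and, latched and let go, it rests between -0.05 and 0.05, as the striker is set. Pushing it with more than 18 N counts as forcing it
- gate_hinge (a point): foot of the gate's upright hinge line, at the caddy's (-79, 100, 0) mm; axes turn with the gate. The gate is a wooden panel 14 mm thick (7 mm either side of this line), 218 mm long along this point's -y, from 12 to 85 mm above the worktop
- gate_face (a point): point on the outer face of the gate, 150 mm from the hinge line, 55 mm above the worktop: a good place to push; axes turn with the gate: x points into the caddy (the way it closes), y to the hinge, z up
- latch (a point): where the sloped sprung brass tongue leaves the gate's free edge, 218 mm from the hinge, 50 mm up; it stands 10 mm out and must ride over an upright 6 mm pin in the brass striker bracket (78 mm high, at the caddy's -y front corner, reaching 42 mm past its side wall). The pin's depth is set by hand, up to 10 mm nearer or deeper along the caddy's x, and is not measured
- buffer_rest (a point): nominal place of the rubber buffer's tip at the caddy's (-75, -111, 50) mm; it goes with the pin (up to 10 mm either way). Riding over takes 6 N rising to about 12 N on the gate face, then the push drops suddenly: latched. The buffer (1.2 N/mm) pushes back from 3 mm before latching; 1.5 mm past latching is a hard stop
- salt_shaker: glass salt shaker with a grey top, 44 mm across, 90 mm tall, standing in the caddy's left compartment; origin at the centre of its underside
- egg_cup: egg cup with a boiled egg, 49 mm across, 81 mm tall, on the worktop behind the jar; origin at the centre of its underside
Mind the look-alikes: they are no part of the job. What is shaped like the salt_shaker but red or turquoise is not meant.

How it is judged:
On the way, in this order (a step that is already met when the one before it is completed fails the run):
1. the spice jar stands in the empty compartment, let go (x of spice_jar in the frame of bay between -0.036 and 0.036 m and y of spice_jar in the frame of bay between -0.026 and 0.026 m and z of spice_jar in the frame of bay between -0.006 and 0.006 m and angle between spice_jar's own z axis and vertical below 0.12 rad and linear speed of spice_jar below 0.03 m/s and contact force between the fingers and spice_jar below 0.05 N), for 0.2 s.
2. the gate is pushed home (value of joint gate below 0.06 rad and x of spice_jar in the frame of bay between -0.036 and 0.036 m and y of spice_jar in the frame of bay between -0.026 and 0.026 m and z of spice_jar in the frame of bay between -0.006 and 0.006 m and angle between spice_jar's own z axis and vertical below 0.12 rad and linear speed of spice_jar below 0.03 m/s), for 0.2 s.
At the end, for the whole second after the job is handed in: the jar stands upright (within 0.12 rad) on the floor of the right compartment (within 36 mm of its centre along x, 26 mm along y, 6 mm in height), at rest; the gate, let go, stays latched: its joint below 0.06 rad and still; the salt shaker is upright (within 0.2 rad) (all of step 2 and velocity of joint gate between -0.05 and 0.05 rad/s and angle between salt_shaker's own z axis and vertical below 0.2 rad); the robot touches nothing.
It fails at once if the gate is pushed with more than 18 N (contact force between any of the fingers, the arm and gate above 18 N).
It fails at once if the salt shaker or the egg cup is knocked over (angle between any of salt_shaker, egg_cup's own z axis and vertical above 0.6 rad).
It also fails if it takes over 58 s, if anything falls off the work surface, if the arm or the gripper's body presses on something with over 40 N, if the wrist force passes 120 N, or if a joint passes its speed limit or range.

## Robot

A 7-joint arm with a two-finger parallel gripper is mounted at the origin on a cart in front of the work surface, level with it; the furniture and walls round the work are solid. World frame = base frame: x ahead of the robot, y to its left, z up, the work surface at z = 0. Lengths are in m, angles in rad, forces in N, time in s.
With the tool pointing down it reaches from about 0.425 to 0.875 m from the base axis. Payload 4.7 kg.
Tool frame: the origin (TCP) lies where the fingers leave the gripper's body, on its centre line; the fingertips stand 70 mm ahead of it and the grasp point (between the pads) lies 51 mm ahead of it; z points along the fingers, y is the line along which they close (so a half turn about z gives the same grasp; the last joint's range is limited). The gripper opens to 87 mm and grips with 3 to 60 N. Pads are 19 mm wide; open, the fingers measure 117 mm over their backs; the gripper's body (75 mm by 190 mm) begins 51 mm behind the grasp point.
Start: joints at [1.351, 0.321, -0.07, 1.45, 0.023, 1.371, -0.057], TCP at [0.151, -0.632, 0.292] pointing down, gripper open.
Joint ranges: [-2.86, 2.86], [-0.3, 2.09], [-1.38, 1.24], [0.06, 2.45], [-1.56, 4.7], [0.09, 2.05], [-2.69, 2.69]. Speed limits (rad/s): [2.57, 2.57, 3.14, 3.14, 3.14, 3.14, 3.14].

## Interface

Orientations are given as a rotation vector (axis times angle).
In Python, from bench import ctrl gives the robot as it stands.
- The arm moves only by the tool drive_tool, never from a script. Its argument "motion" is a list of rows, each a list of 3 entries, a list of its own where there are three numbers: the shift along the tool's x, y, z in cm, then the turn, a rotation vector about the tool's x, y, z in degrees, then the opening, from -1 (shut) to 1 (fully open). In form: [[[x, y, z], [ax, ay, az], claw], ...]. A call has 1 to 12 rows; each row shifts and turns the commanded pose from where the row before left it, along the tool's axes as they then stand; what a row does not reach is not made up. A row lasts 1/8 s, in which the tool goes at most 62.5 mm and 10.7 degrees, less where a joint would pass 70% of its speed; a pose out of reach is approached as far as the arm can. A call with a gripper value outside its range is refused whole. The fingers move at their own pace and stop on an object; "force" is the grip in N (left out, the last holds). Time passes only in rows, so rows that do not move let the fingers close. It gives the time, the measured TCP pose, the force, the opening and the grip force at its end, in the units of the state.
- ctrl.get_state(): the state, without advancing time (a new reading comes with each control period).
- ctrl.get_image(name): name is "side" or "top" or "wrist"; returns the picture (384x512x3 uint8, red, green, blue); there is no depth.
- ctrl.calibration(name): a dict with "K" (3x3 intrinsics, pixels), "origin" and "attitude" of the camera in the world; the wrist camera has in their place "tool_from_camera" (4x4, takes a point from camera to tool coordinates, whose origin is the TCP and whose axes are the flange's). Camera axes: x right, y up, looking along -z (the intrinsics and any distortion apply to the point x, -y, -z); pixel columns grow to the right and rows downward; lengths in m; the calibration is good to about 2 mm. The wrist camera is an equidistant fisheye: a pixel r from the principal point sees the ray r / f radians off the axis. A picture is of the moment at which its call begins: read the wrist's pose just before it. calibration takes no time and is no camera call.
- ctrl.close_job(): hands the job in; it is judged then, once.
The state is a dict: "time": time; "joint_positions": joint angles; "qd": joint speeds; "joint_torque": joint torques, N m; "position": TCP position; "tool_rot": TCP orientation; "ft_force": force on the tool from outside, world axes, zero at the start; "torque": the same for the moment, N m; "grip_width": opening from 0.0 (shut) to 1.0 (fully open); "grip_force": force on a finger pad.
Only numpy, scipy, OpenCV 4.12 (cv2) and the standard library are available. Lean on these libraries where they do the work, as an engineer would, in place of code of your own. Each camera call takes 0.05 s, during which the arm holds its last target. There are 200 camera calls.

## Working session

There is one attempt and no reset: what is moved stays moved. The work goes in short steps, Python scripts to look and compute and a tool call to move; the robot and the scene stay as the last step left them, time stands still between calls to the robot, and variables do not carry over. Pictures are saved under pics/ and viewed, at most 10 in all, crops included, and the job is handed in when it is done.

Besides the shell and the picture viewer there is one more tool, called after ">>>" as name([rows], argument=value, ...), one row to a line, values as JSON. drive_tool: Moves the arm, as the interface text tells. Its arguments: {"type":"object","properties":{"motion":{"type":"array","items":{"type":"array"}},"force":{"type":"number"}},"required":["motion"]}

```bash
mkdir -p pics; python3 - <<'E'
from bench import ctrl
import cv2,numpy as np
np.set_printoptions(precision=4,suppress=True)
s=ctrl.get_state();print({k:s[k] for k in('time','position','tool_rot','ft_force','grip_width')})
for n in('side','top'):
    im=ctrl.get_image(n);cv2.imwrite(f'pics/{n}0.png',im[:,:,::-1])
    print(n,ctrl.calibration(n))
print(ctrl.calibration('wrist'))
a=[cv2.imread(f'pics/{n}0.png') for n in('side','top')]
E
```

```text
{'time': 0.0, 'position': array([ 0.1505, -0.6319,  0.2912]), 'tool_rot': array([-3.1183, -0.3663,  0.0005]), 'ft_force': array([ 0.2081, -0.8182,  0.6923]), 'grip_width': 1.0033047190151814}
side {'K': array([[383.7925,   0.    , 259.6476],
       [  0.    , 383.7925, 192.5671],
       [  0.    ,   0.    ,   1.    ]]), 'origin': array([0.1723, 0.4817, 0.6893]), 'attitude': array([ 0.3224, -1.0728, -2.3557])}
top {'K': array([[461.4979,   0.    , 259.851 ],
       [  0.    , 461.4979, 186.8805],
       [  0.    ,   0.    ,   1.    ]]), 'origin': array([ 0.496 , -0.076 ,  1.2961]), 'attitude': array([ 0.0505, -0.039 , -1.5756])}
{'K': array([[297.3186,   0.    , 255.5751],
       [  0.    , 297.3186, 189.4308],
       [  0.    ,   0.    ,   1.    ]]), 'tool_from_camera': array([[ 0.0003,  0.9691,  0.2465,  0.0673],
       [ 1.    , -0.0003,  0.    , -0.0009],
       [ 0.0001,  0.2465, -0.9691, -0.0926],
       [ 0.    ,  0.    ,  0.    ,  1.    ]])}
```

View pics/side0.png

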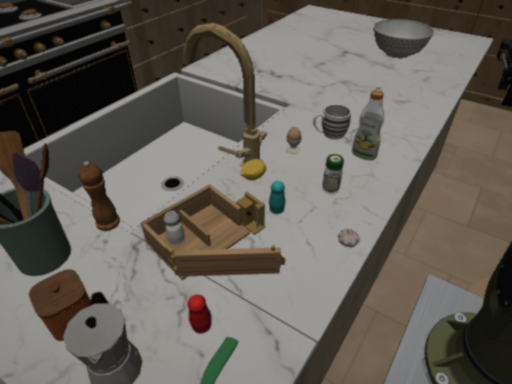

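View pics/top0.png

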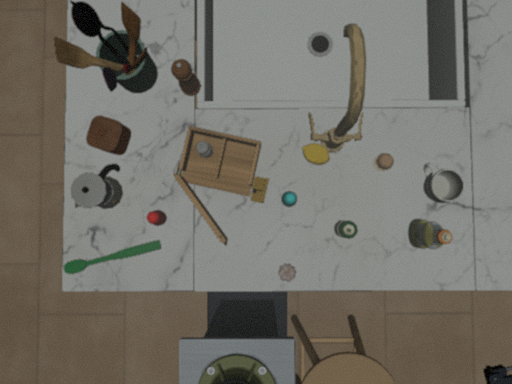

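The side view shows a green-capped jar (335,172), the caddy with its gate open (225,262), a turquoise look-alike (277,197) by the striker and a red one (199,314). In the top view the jar is at (346,229), the caddy at (220,160), the gate runs (180,176)-(224,241), and the striker is at (260,188). The candidates are the grey-topped shaker (204,149) in the caddy, which is the real one, turquoise (289,199) and red (157,217). The only green-capped jar is at (346,229), since the bottle at (425,234) is taller with a brown cap. I'll confirm this in one enlarged crop.

```bash
cat > h.py <<'E'
from bench import ctrl
import cv2,numpy as np
from scipy.spatial.transform import Rotation as R
np.set_printoptions(precision=4,suppress=True)
def ray(n,px):
    c=ctrl.calibration(n);u=cv2.undistortPoints(np.array([[px]],float),c['K'],None)[0,0]
    return np.array(c['origin']),R.from_rotvec(c['attitude']).apply([u[0],-u[1],-1])
def onz(n,px,z):
    o,d=ray(n,px);return o+d*(z-o[2])/d[2]
def wray(s,px):
    c=ctrl.calibration('wrist');K=c['K'];v=np.array([px[0]-K[0,2],px[1]-K[1,2]]);r=np.linalg.norm(v);t=r/K[0,0]
    d=np.array([v[0]/r*np.sin(t),-v[1]/r*np.sin(t),-np.cos(t)]) if r else np.array([0,0,-1.])
    T=c['tool_from_camera'];M=R.from_rotvec(s['tool_rot'])
    return M.apply(T[:3,3])+s['position'],M.apply(T[:3,:3]@d)
def wz(s,px,z):
    o,d=wray(s,px);return o+d*(z-o[2])/d[2]
E
python3 - <<'E'
from h import *
t=cv2.imread('pics/top0.png')
c=cv2.resize(t[110:260,160:370],None,fx=3.8,fy=3.8,interpolation=cv2.INTER_CUBIC);cv2.imwrite('pics/crop.png',c)
for n in('side','top'):
    im=cv2.imread(f'pics/{n}0.png');h=cv2.cvtColor(im,cv2.COLOR_BGR2HSV)
    m=cv2.inRange(h,(40,60,20),(80,255,200));k,l,st,ce=cv2.connectedComponentsWithStats(m)
    for i in range(1,k):
        if st[i,4]>30: print(n,st[i],ce[i],onz(n,ce[i],.106 if n=='top' else .095))
E
```

```text
side [354 149  20   8  54] [362.963  153.3704] [ 0.4079 -0.3732  0.095 ]
side [327 155  16  15 144] [334.2361 163.75  ] [ 0.4519 -0.2883  0.095 ]
side [201 337  37  47 677] [218.4446 360.7755] [0.3808 0.2833 0.095 ]
top [340 222  17  15  73] [346.9863 229.0411] [ 0.4543 -0.2906  0.106 ]
top [ 64 241  96  32 722] [111.331  256.4668] [0.387  0.3147 0.106 ]
```

View pics/crop.png

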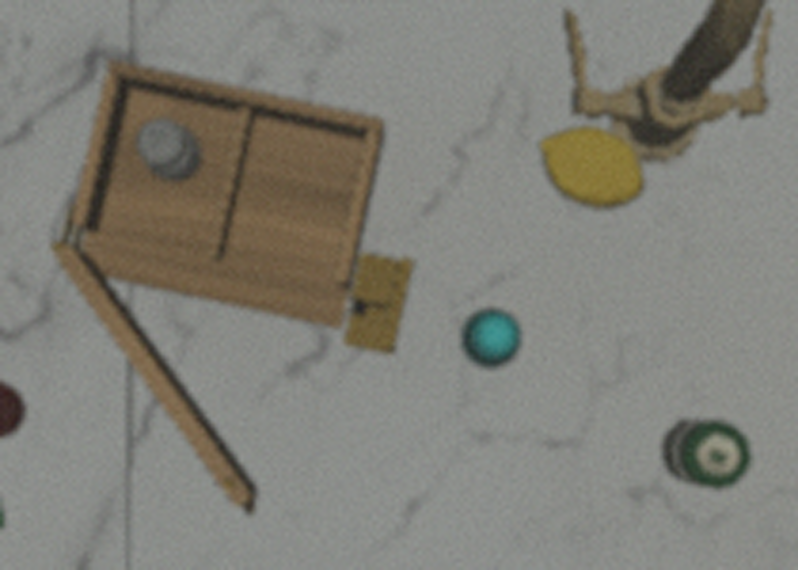

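The crop confirms the green-capped jar with white lid centre at crop (716,455). The caddy's back rim corners are at (108,62) and (384,120), its front floor edge ends at about (340,326), and the gate runs (66,245) to (245,500).

```bash
python3 - <<'E'
from h import *
P=lambda a:(np.array(a)+.5)/3.8-.5+np.array([160,110])
bl=onz('top',P((108,62)),.07);br=onz('top',P((384,120)),.07);f=onz('top',P((340,326)),.01)
print(bl,br,np.linalg.norm(bl-br),f)
yv=(bl-br)[:2];yaw=np.arctan2(-yv[0],yv[1]);c,s=np.cos(yaw),np.sin(yaw)
M=np.array([[c,-s],[s,c]]);o=(bl+br)[:2]/2-M@[.06,0]
W=lambda x,y:o+M@[x,y]
print('yaw',yaw,'o',o,'bay',W(-.005,-.047),'front R pred',W(-.09,-.1),'hinge',W(-.079,.1),'buffer',W(-.075,-.111))
a=onz('top',P((66,245)),.085);b=onz('top',P((245,500)),.085);print('gate',a,b,np.linalg.norm(a-b))
sh=onz('top',P((160,142)),.09);print('shaker',sh,M.T@(sh[:2]-o)); 
tq=onz('top',P((492,335)),.09);print('turq',tq)
# gate angle
d=(b-a)[:2];print('gate angle',np.arctan2(d[0],-d[1]), 'dir caddy',M.T@d)
print('lemon',onz('top',P((595,165)),.03),'eggcup',onz('top',(385,160),.08))
s=ctrl.get_state();r=R.from_rotvec(s['tool_rot']).as_matrix();print(r)
E
```

```text
[0.7308 0.1247 0.07  ] [ 0.6883 -0.0701  0.07  ] 0.19934413861615713 [ 0.5456 -0.0367  0.01  ]
yaw -0.21476917045043908 o [0.6509 0.0401] bay [ 0.636  -0.0048] front R pred [ 0.5417 -0.0384] hinge [0.5951 0.1546] buffer [ 0.554  -0.0524]
gate [0.6    0.1509 0.085 ] [0.4234 0.0268 0.085 ] 0.2158605274071229
shaker [0.6708 0.0851 0.09  ] [0.0098 0.0482]
turq [ 0.5358 -0.1437  0.09  ]
gate angle -0.9580530455335737 dir caddy [-0.1461 -0.1589]
lemon [ 0.6607 -0.2228  0.03  ] eggcup [ 0.6347 -0.3984  0.08  ]
[[ 0.9728  0.2317 -0.0005]
 [ 0.2317 -0.9728  0.0017]
 [-0.0001 -0.0017 -1.    ]]
```

The sizes check: rim 199 mm (200 expected), gate 216 mm (218), front corner within 4 mm. The jar is at (0.453,-0.289) in both views. Moving above it.

>>> drive_tool([
  [[3.74,-2.64,0],[0,0,0],1],
  [[3.74,-2.64,0],[0,0,0],1],
  [[3.74,-2.64,0],[0,0,0],1],
  [[3.74,-2.64,0],[0,0,0],1],
  [[3.74,-2.64,0],[0,0,0],1],
  [[3.74,-2.64,0],[0,0,0],1],
  [[3.74,-2.64,0],[0,0,0],1],
  [[3.74,-2.64,0],[0,0,0],1],
  [[3.74,-2.64,0],[0,0,0],1],
  [[3.74,-2.64,0],[0,0,0],1],
  [[0,0,3],[0,0,0],1],
  [[0,0,0],[0,0,0],1],
])

```text
time: 1.6
position: [0.452, -0.2878, 0.2598]
tool_rot: [-3.117, -0.368, 0.007]
ft_force: [-0.2, 1.1, -0.6]
grip_width: 0.996
grip_force: 0.0
```

```bash
python3 - <<'E'
from h import *
s=ctrl.get_state();im=ctrl.get_image('wrist')[:,:,::-1].copy();cv2.imwrite('pics/w1.png',im)
print(s['time'],s['position'],s['tool_rot'])
h=cv2.cvtColor(im,cv2.COLOR_BGR2HSV);m=cv2.inRange(h,(40,60,20),(80,255,220));k,l,st,ce=cv2.connectedComponentsWithStats(m)
for i in range(1,k):
    if st[i,4]>80:
        c=st[i,:2]+st[i,2:4]/2;print(st[i],wz(s,c,.1))
E
```

```text
1.6 [ 0.452  -0.2878  0.2598] [-3.1167 -0.3677  0.0068]
[ 238  165   52   53 1337] [ 0.4539 -0.2934  0.1   ]
```

View pics/w1.png

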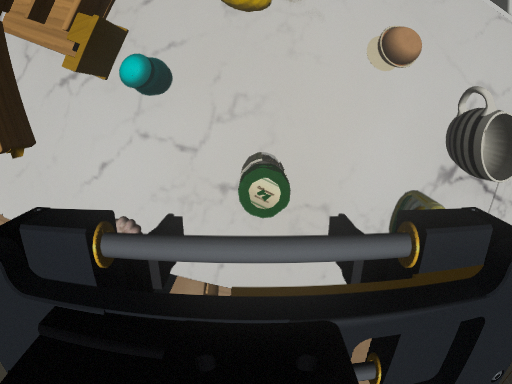

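The wrist view shows the green cap at (264,191), centred between the fingers, with a fix at (0.454,-0.292). Descending onto the cap and gripping.

>>> drive_tool([
  [[0.1,0.3,3],[0,0,0],1],
  [[0,0,3],[0,0,0],1],
  [[0,0,3],[0,0,0],1],
  [[0,0,2],[0,0,0],1],
  [[0,0,0.9],[0,0,0],1],
  [[0,0,0],[0,0,0],-1],
  [[0,0,0],[0,0,0],-1],
  [[0,0,0],[0,0,0],-1],
  [[0,0,0],[0,0,0],-1],
  [[0,0,0],[0,0,0],-1],
  [[0,0,0],[0,0,0],-1],
], force=15)

```text
time: 3.02
position: [0.455, -0.2917, 0.1435]
tool_rot: [3.12, 0.366, 0.0]
ft_force: [0.4, -0.1, 1.7]
grip_width: 0.515
grip_force: 14.9
```

>>> drive_tool([
  [[0,0,-3],[0,0,0],-1],
  [[0,0,-4.5],[0,0,0],-1],
  [[0,0,-4.5],[0,0,0],-1],
  [[3.03,-2.97,0],[0,0,0],-1],
  [[3.03,-2.97,0],[0,0,0],-1],
  [[3.03,-2.97,0],[0,0,0],-1],
  [[3.03,-2.97,0],[0,0,0],-1],
  [[3.03,-2.97,0],[0,0,0],-1],
  [[3.03,-2.97,0],[0,0,0],-1],
  [[3.03,-2.97,0],[0,0,0],-1],
  [[3.03,-2.97,0],[0,0,0],-1],
  [[0,0,0],[0,0,0],-1],
])

```text
time: 4.53
position: [0.6361, 0.0009, 0.2625]
tool_rot: [-3.115, -0.377, 0.001]
ft_force: [-0.5, 0.3, -1.6]
grip_width: 0.514
grip_force: 14.9
```

```bash
python3 - <<'E'
from h import *
s=ctrl.get_state();im=ctrl.get_image('wrist')[:,:,::-1];cv2.imwrite('pics/w2.png',im)
print(s['time'],s['position'],s['tool_rot'],s['grip_force'],s['grip_width'])
t=ctrl.get_image('side')[:,:,::-1];cv2.imwrite('pics/s2.png',cv2.resize(t[120:300,120:320],None,fx=3,fy=3))
E
```

```text
4.525 [0.6361 0.0009 0.2625] [-3.1152 -0.3768  0.0006] 14.89094580290839 0.5136413041280696
```

View pics/w2.png

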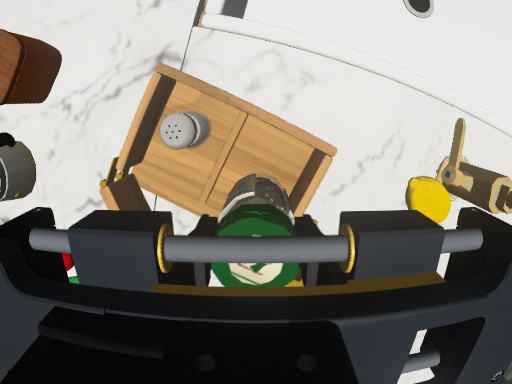

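The wrist view shows the held jar at about (255,240), the caddy rim's back corners at (160,65) and (336,151), and the divider top running (246,112)-(206,205). I'm checking the caddy pose from these.

```bash
python3 - <<'E'
from h import *
s=ctrl.get_state()
bl=wz(s,(160,65),.07);br=wz(s,(336,151),.07);print(bl,br,np.linalg.norm(bl-br))
y=(bl-br)[:2]/np.linalg.norm(bl-br);x=np.array([y[1],-y[0]]);o=(bl+br)[:2]/2-.06*x
print('bay',o-.005*x-.047*y,'yaw',np.arctan2(x[1],x[0]),'div',[(wz(s,p,.05)[:2]-o)@np.c_[x,y] for p in((246,112),(206,205))])
E
```

```text
[0.73   0.1156 0.07  ] [ 0.6863 -0.0724  0.07  ] 0.19308015749074214
bay [ 0.6342 -0.0095] yaw -0.22852744539187206 div [array([ 0.0531, -0.0004]), array([-0.0547, -0.0051])]
```

>>> drive_tool([
  [[-0.3,0.8,2],[0,0,0],-1],
  [[0,0,3],[0,0,0],-1],
  [[0,0,3],[0,0,0],-1],
  [[0,0,1.5],[0,0,0],-1],
  [[0,0,0.8],[0,0,0],-1],
  [[0,0,0],[0,0,0],-1],
  [[0,0,0],[0,0,0],-1],
])

```text
time: 5.5
position: [0.6352, -0.0127, 0.1614]
tool_rot: [3.12, 0.366, 0.003]
ft_force: [-0.4, 0.7, -0.9]
grip_width: 0.51
grip_force: 14.9
```

>>> drive_tool([
  [[0.1,-0.5,0.3],[0,0,0],-1],
  [[0,0,0.3],[0,0,0],-1],
  [[0,0,0.2],[0,0,0],-1],
  [[0,0,0],[0,0,0],-1],
  [[0,0,0],[0,0,0],-1],
])

```text
time: 6.12
position: [0.6351, -0.0072, 0.1533]
tool_rot: [-3.12, -0.367, -0.003]
ft_force: [-0.1, -0.3, 5.1]
grip_width: 0.515
grip_force: 14.9
```

Floor contact is at the expected height (5 N), so I'm releasing and rising.

>>> drive_tool([
  [[0,0,-0.1],[0,0,0],0.3],
  [[0,0,0],[0,0,0],0.7],
  [[0,0,0],[0,0,0],1],
  [[0,0,0],[0,0,0],1],
  [[0,0,0],[0,0,0],1],
  [[0,0,-2],[0,0,0],1],
  [[0,0,-3],[0,0,0],1],
  [[0,0,-4],[0,0,0],1],
  [[0,0,-3],[0,0,0],1],
  [[0,0,0],[0,0,0],1],
  [[0,0,0],[0,0,0],1],
])

```text
time: 7.5
position: [0.6342, -0.0077, 0.2733]
tool_rot: [3.12, 0.366, -0.0]
ft_force: [-0.9, 0.1, -0.5]
grip_width: 1.001
grip_force: 0.0
```

```bash
python3 - <<'E'
from h import *
s=ctrl.get_state();im=ctrl.get_image('wrist')[:,:,::-1].copy()
print(s['time'],s['position'],s['ft_force'])
t=ctrl.get_image('side')[:,:,::-1]
cv2.imwrite('pics/c3.png',np.hstack([cv2.resize(im,(400,300)),cv2.resize(t[130:310,110:320],(400,300))]))
h=cv2.cvtColor(im,cv2.COLOR_BGR2HSV);m=cv2.inRange(h,(40,60,20),(80,255,220));k,l,st,ce=cv2.connectedComponentsWithStats(m)
for i in range(1,k):
    if st[i,4]>80:
        c=st[i,:2]+st[i,2:4]/2;print(st[i],wz(s,c,.112))
E
```

```text
7.5 [ 0.6342 -0.0077  0.2733] [-0.8537  0.0541 -0.5226]
[ 232  165   51   53 1366] [ 0.6352 -0.0083  0.112 ]
```

View pics/c3.png

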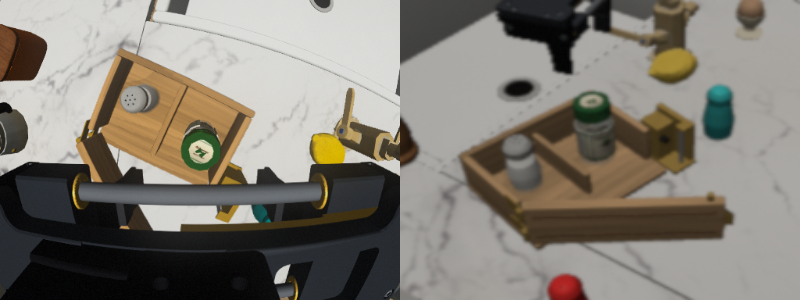

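The jar stands in the right compartment at (0.635,-0.008), upright and clear of the walls, and the gate is undisturbed. Next I work out the approach to the gate's outer face.

```bash
cat >> h.py <<'E'
YAW=-0.22;HI=np.array([.5947,.1528])
def gate(th,along,out):
    a=YAW-th;X=np.array([np.cos(a),np.sin(a)]);Y=np.array([-X[1],X[0]])
    return HI-along*Y-(.007+out)*X
def where(s):
    M=R.from_rotvec(s['tool_rot']).as_matrix();return np.array(s['position']),M,np.arctan2(M[1,0],M[0,0])
def togo(s,xy,z,yaw):
    p,M,a=where(s);return M.T@(np.r_[xy,z]-p)*100,'turn z deg',np.degrees(a-yaw)
E
python3 - <<'E'
from h import *
s=ctrl.get_state();print(s['joint_positions'])
for th in(.743,.12,.05,0):print(th,gate(th,.15,.01))
t=gate(.743,.15,.045);print(t,togo(s,t,.2733,YAW-.743))
im=ctrl.get_image('top');cv2.imwrite('pics/t4.png',im[:,:,::-1])
print('red',onz('top',(157,217),.09))
E
```

```text
[ 0.4395  0.3549 -0.5965  1.5038  0.2014  1.3468 -1.5101]
0.743 [0.4619 0.0811]
0.12 [0.5287 0.0171]
0.05 [0.5383 0.0128]
0 [0.5454 0.0101]
[0.4419 0.1098] (array([-15.9456, -15.8888,  -0.0818]), 'turn z deg', np.float64(68.57438084452933))
red [0.4874 0.2017 0.09  ]
```

Joint 7 would run out turning that way, so I use the half-turn equivalent (−111°), which also keeps the camera away from the jar.

>>> drive_tool([
  [[-2.66,-2.65,0],[0,0,0],-1],
  [[-2.66,-2.65,0],[0,0,0],-1],
  [[-2.66,-2.65,0],[0,0,0],-1],
  [[-2.66,-2.65,0],[0,0,0],-1],
  [[-2.66,-2.65,0],[0,0,0],-1],
  [[-2.66,-2.65,0],[0,0,0],-1],
  [[0,0,0],[0,0,-10],-1],
  [[0,0,0],[0,0,-10],-1],
  [[0,0,0],[0,0,-10],-1],
  [[0,0,0],[0,0,-10],-1],
  [[0,0,0],[0,0,-10],-1],
  [[0,0,0],[0,0,-10],-1],
])

```text
time: 9.15
position: [0.4419, 0.11, 0.2725]
tool_rot: [-2.513, -1.884, 0.002]
ft_force: [-0.2, 0.6, -0.1]
grip_width: 0.005
grip_force: 0.0
```

>>> drive_tool([
  [[0,0,0],[0,0,-10],-1],
  [[0,0,0],[0,0,-10],-1],
  [[0,0,0],[0,0,-10],-1],
  [[0,0,0],[0,0,-10],-1],
  [[0,0,0],[0,0,-10],-1],
  [[0,0,0],[0,0,0],-1],
  [[0,0,0],[0,0,0],-1],
])

```text
time: 10.02
position: [0.4421, 0.1101, 0.2729]
tool_rot: [-1.493, -2.763, 0.001]
ft_force: [-0.2, -0.2, -0.2]
grip_width: 0.005
grip_force: 0.0
```

```bash
python3 - <<'E'
from h import *
s=ctrl.get_state();print(s['time'],s['joint_positions'],where(s),s['grip_width'],s['ft_force'])
print(togo(s,gate(.743,.15,.045),.12,YAW-.743+np.pi))
im=ctrl.get_image('wrist')[:,:,::-1];t=ctrl.get_image('top')[:,:,::-1]
cv2.imwrite('pics/c5.png',np.hstack([cv2.resize(im,(400,300)),cv2.resize(t[110:290,120:360],(400,300))]))
E
```

```text
10.025 [ 0.3543 -0.0722 -0.6216  1.9156 -0.0439  1.2857  0.3265] (array([0.4421, 0.1101, 0.2729]), array([[-0.5481,  0.8364, -0.0007],
       [ 0.8364,  0.5481, -0.0001],
       [ 0.0003, -0.0006, -1.    ]]), np.float64(2.150942682039422)) 0.005474796524379913 [-0.1947 -0.173  -0.1875]
(array([-0.0111, -0.0226, 15.2864]), 'turn z deg', np.float64(-1.5842266734930603))
```

View pics/c5.png

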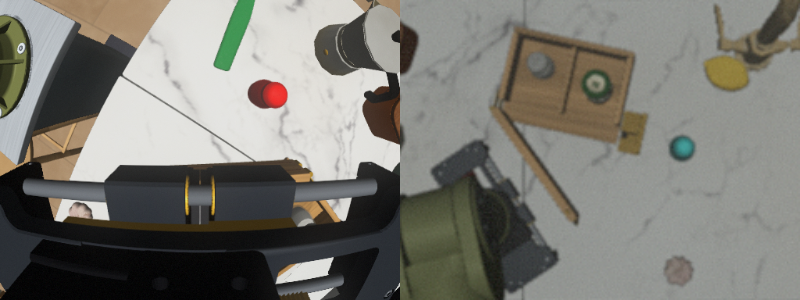

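The gripper, closed, stands outside the gate and clear of the red look-alike (wrist 270,95). The gate is still open. Lowering.

>>> drive_tool([
  [[0,0,3],[0,0,-1.5],-1],
  [[0,0,3.5],[0,0,0],-1],
  [[0,0,3.5],[0,0,0],-1],
  [[0,0,3],[0,0,0],-1],
  [[0,0,2.2],[0,0,0],-1],
  [[0,0,0],[0,0,0],-1],
  [[0,0,0],[0,0,0],-1],
])

```text
time: 11.0
position: [0.4429, 0.1102, 0.1221]
tool_rot: [1.454, 2.784, 0.001]
ft_force: [0.4, -0.1, 0.4]
grip_width: 0.003
grip_force: 0.0
```

```bash
python3 - <<'E'
from h import *
s=ctrl.get_state();print(s['time'],s['joint_positions'],where(s)[2],s['position'],s['ft_force'])
# rows for arc .743->.16
p,M,a=where(s)
th0=.743
rows=[]
cur=np.array(p[:2]);ca=YAW-th0+np.pi
for th,out in [(.743,.02)]+[(t,.0095) for t in np.linspace(.72,.18,10)]:
    q=gate(th,.15,out);X=np.array([np.cos(ca),np.sin(ca)]);Y=np.array([np.sin(ca),-np.cos(ca)])
    na=YAW-th+np.pi;d=(q-cur)*100
    print(np.round([d@X,d@Y,-np.degrees(na-ca)],2));cur=q;ca=na
E
```

```text
11.0 [ 0.3207  0.1148 -0.6453  2.087   0.0842  0.9632  0.239 ] 2.179264548036671 [0.4429 0.1102 0.1221] [ 0.443  -0.1492  0.4174]
[-2.47 -0.11 -0.  ]
[-1.4  -0.03 -1.32]
[-0.9  -0.07 -3.44]
[-0.9  -0.07 -3.44]
[-0.9  -0.07 -3.44]
[-0.9  -0.07 -3.44]
[-0.9  -0.07 -3.44]
[-0.9  -0.07 -3.44]
[-0.9  -0.07 -3.44]
[-0.9  -0.07 -3.44]
[-0.9  -0.07 -3.44]
```

>>> drive_tool([
  [[-1.2,-0.1,0],[0,0,0],-1],
  [[-0.8,0,0],[0,0,0],-1],
  [[-0.5,0,0],[0,0,0],-1],
  [[-0.4,0,0],[0,0,0],-1],
  [[-0.4,0,0],[0,0,0],-1],
  [[-0.4,0,0],[0,0,-1],-1],
  [[-0.5,-0.03,0],[0,0,-1.8],-1],
  [[-0.5,-0.03,0],[0,0,-1.9],-1],
  [[-0.5,-0.03,0],[0,0,-1.9],-1],
  [[-0.5,-0.03,0],[0,0,-1.9],-1],
  [[-0.5,-0.03,0],[0,0,-1.9],-1],
])

```text
time: 12.38
position: [0.4774, 0.0588, 0.1211]
tool_rot: [-1.192, -2.906, 0.0]
ft_force: [-0.7, 0.8, 0.2]
grip_width: 0.003
grip_force: 0.2
```

```bash
cat >> h.py <<'E'
def gs():
    s=ctrl.get_state();p,M,a=where(s)
    # finger centre taken 9.5 mm out of face: solve gate angle; along
    d=HI-p[:2];r=np.hypot(*d);off=.0165
    al=np.sqrt(r*r-off*off);th=[t for t in np.linspace(-.1,.9,2001)];e=[np.linalg.norm(gate(t,al,.0095)-p[:2]) for t in th]
    print('t',s['time'],'th',th[int(np.argmin(e))],'along',al,'yaw th',YAW-a+np.pi,'f_tool',M.T@s['ft_force'],p)
E
python3 -c "
from h import *
gs()
t=ctrl.get_image('top')[:,:,::-1];cv2.imwrite('pics/c6.png',cv2.resize(t[110:290,120:360],(640,480)))"
```

```text
t 12.375 th 0.5655 along 0.14943799042495104 yaw th 0.5582782129628168 f_tool [ 1.0967  0.0553 -0.181 ] [0.4774 0.0588 0.1211]
```

View pics/c6.png

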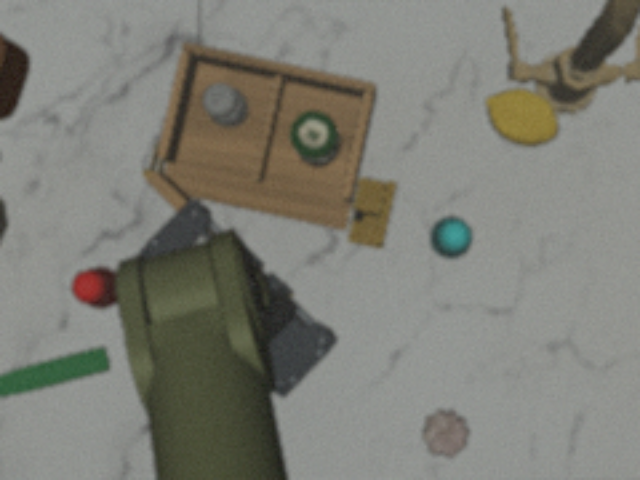

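The gripper hides the gate's middle, but its hinge end at (170,185) has turned inward. Contact of 1 N at an angle of about 0.56 fits. Continuing along the arc.

>>> drive_tool([
  [[-0.53,-0.04,0],[0,0,-2],-1],
  [[-0.53,-0.04,0],[0,0,-2],-1],
  [[-0.53,-0.04,0],[0,0,-2],-1],
  [[-0.53,-0.04,0],[0,0,-2],-1],
  [[-0.53,-0.04,0],[0,0,-2],-1],
  [[-0.53,-0.04,0],[0,0,-2],-1],
  [[-0.53,-0.04,0],[0,0,-2],-1],
  [[-0.53,-0.04,0],[0,0,-2],-1],
  [[-0.53,-0.04,0],[0,0,-2],-1],
  [[-0.4,-0.03,0],[0,0,-1.5],-1],
  [[0,0,0],[0,0,0],-1],
])

```text
time: 13.8
position: [0.5171, 0.0255, 0.1213]
tool_rot: [0.686, 3.066, 0.0]
ft_force: [-0.9, -1.3, 0.4]
grip_width: 0.006
grip_force: 0.1
```

```bash
python3 -c "
from h import *
gs()"
```

```text
t 13.8 th 0.2165 along 0.14816520787991808 yaw th 0.22000131403434686 f_tool [ 0.2951 -1.5886 -0.443 ] [0.5171 0.0255 0.1213]
```

>>> drive_tool([
  [[-0.3,-0.02,0],[0,0,-1.2],-1],
  [[-0.3,-0.02,0],[0,0,-1.2],-1],
  [[-0.3,-0.02,0],[0,0,-1.2],-1],
  [[-0.2,-0.01,0],[0,0,-0.8],-1],
  [[-0.2,-0.01,0],[0,0,-0.8],-1],
  [[0,0,0],[0,0,0],-1],
])

```text
time: 14.55
position: [0.5287, 0.0197, 0.1213]
tool_rot: [0.545, 3.094, 0.0]
ft_force: [-0.4, -0.7, -1.0]
grip_width: 0.007
grip_force: 0.1
```

```bash
python3 -c "
from h import *
gs()"
```

```text
t 14.55 th 0.129 along 0.1476367847722737 yaw th 0.12908368246385482 f_tool [ 0.1533 -0.7878  0.9829] [0.5287 0.0197 0.1213]
```

>>> drive_tool([
  [[-0.1,0,0],[0,0,-0.4],-1],
  [[-0.1,0,0],[0,0,-0.4],-1],
  [[-0.1,0,0],[0,0,-0.4],-1],
])

```text
time: 14.92
position: [0.5313, 0.0187, 0.1212]
tool_rot: [-0.513, -3.099, 0.0]
ft_force: [0.1, -0.7, 0.0]
grip_width: 0.001
grip_force: 0.3
```

>>> drive_tool([
  [[-0.1,0,0],[0,0,-0.4],-1],
  [[-0.1,0,0],[0,0,-0.4],-1],
  [[0,0,0],[0,0,0],-1],
])

```text
time: 15.3
position: [0.5333, 0.0181, 0.1212]
tool_rot: [0.491, 3.103, 0.0]
ft_force: [-0.0, -0.5, -0.3]
grip_width: 0.008
grip_force: 0.1
```

>>> drive_tool([
  [[-0.1,0,0],[0,0,-0.4],-1],
  [[-0.1,0,0],[0,0,-0.4],-1],
  [[0,0,0],[0,0,0],-1],
])

```text
time: 15.68
position: [0.5352, 0.0175, 0.1212]
tool_rot: [0.47, 3.106, 0.0]
ft_force: [-0.2, -1.5, 0.1]
grip_width: 0.009
grip_force: 0.1
```

>>> drive_tool([
  [[-0.1,0,0],[0,0,-0.4],-1],
  [[-0.1,0,0],[0,0,-0.4],-1],
  [[0,0,0],[0,0,0],-1],
])

```text
time: 16.05
position: [0.5369, 0.0169, 0.1212]
tool_rot: [-0.448, -3.109, 0.0]
ft_force: [-1.3, -0.4, 0.4]
grip_width: 0.007
grip_force: 0.5
```

>>> drive_tool([
  [[-0.1,0,0],[0,0,-0.4],-1],
  [[-0.1,0,0],[0,0,-0.4],-1],
  [[0,0,0],[0,0,0],-1],
])

```text
time: 16.42
position: [0.5378, 0.0165, 0.1211]
tool_rot: [-0.426, -3.11, 0.001]
ft_force: [-5.2, 0.7, 4.0]
grip_width: 0.008
grip_force: 2.6
```

The tongue has met the pin (5 N). From here I take half-millimetre steps and check after each.

>>> drive_tool([
  [[-0.05,0,0],[0,0,-0.2],-1],
  [[0,0,0],[0,0,0],-1],
])

```text
time: 16.68
position: [0.5381, 0.0164, 0.1211]
tool_rot: [-0.42, -3.11, 0.001]
ft_force: [-6.1, 0.2, 4.2]
grip_width: 0.005
grip_force: 2.9
```

>>> drive_tool([
  [[-0.05,0,0],[0,0,-0.2],-1],
  [[0,0,0],[0,0,0],-1],
])

```text
time: 16.92
position: [0.5384, 0.0162, 0.1211]
tool_rot: [-0.415, -3.11, 0.002]
ft_force: [-6.5, -0.0, 4.7]
grip_width: 0.009
grip_force: 3.0
```

>>> drive_tool([
  [[-0.05,0,0],[0,0,-0.2],-1],
  [[-0.05,0,0],[0,0,-0.2],-1],
  [[0,0,0],[0,0,0],-1],
])

```text
time: 17.3
position: [0.5392, 0.0159, 0.121]
tool_rot: [-0.404, -3.111, 0.002]
ft_force: [-7.3, 0.9, 4.4]
grip_width: 0.007
grip_force: 3.3
```

>>> drive_tool([
  [[-0.05,0,0],[0,0,-0.2],-1],
  [[-0.05,0,0],[0,0,-0.2],-1],
  [[0,0,0],[0,0,0],-1],
])

```text
time: 17.68
position: [0.54, 0.0156, 0.121]
tool_rot: [-0.393, -3.112, 0.002]
ft_force: [-8.4, 0.3, 5.2]
grip_width: 0.004
grip_force: 3.6
```

>>> drive_tool([
  [[-0.05,0,0],[0,0,-0.2],-1],
  [[-0.05,0,0],[0,0,-0.2],-1],
  [[0,0,0],[0,0,0],-1],
])

```text
time: 18.05
position: [0.5407, 0.0153, 0.121]
tool_rot: [-0.382, -3.113, 0.002]
ft_force: [-8.4, -0.9, 5.9]
grip_width: 0.005
grip_force: 3.9
```

>>> drive_tool([
  [[-0.05,0,0],[0,0,-0.2],-1],
  [[0,0,0],[0,0,0],-1],
])

```text
time: 18.3
position: [0.5422, 0.0149, 0.1209]
tool_rot: [-0.377, -3.116, 0.002]
ft_force: [-2.7, -1.3, 0.4]
grip_width: 0.002
grip_force: 1.5
```

The push dropped suddenly from 8.4 to 2.7 N as the gate jumped 1.5 mm, so it has probably latched. Backing off to check.

>>> drive_tool([
  [[0.1,0,0],[0,0,0],-1],
  [[0.2,0,0],[0,0,0],-1],
  [[0.5,0,0],[0,0,0],-1],
  [[1,0,0],[0,0,0],-1],
  [[2,0,0],[0,0,0],-1],
  [[2,0,-1],[0,0,0],-1],
  [[1.5,0,-4],[0,0,0],-1],
  [[0,0,-5],[0,0,0],-1],
  [[0,0,-4],[0,0,0],-1],
  [[0,0,0],[0,0,0],-1],
  [[0,0,0],[0,0,0],-1],
])

```text
time: 19.68
position: [0.4716, 0.0327, 0.2605]
tool_rot: [-0.377, -3.118, 0.001]
ft_force: [0.0, 0.1, -0.7]
grip_width: 0.007
grip_force: 0.0
```

```bash
python3 -c "
from h import *
gs()
t=ctrl.get_image('top')[:,:,::-1];u=ctrl.get_image('side')[:,:,::-1]
cv2.imwrite('pics/c7.png',np.hstack([cv2.resize(u[150:300,120:320],(400,300)),cv2.resize(t[110:230,160:320],(400,300))]))"
```

```text
t 19.675 th 0.48150000000000004 along 0.17118385851764967 yaw th 0.02084463759915245 f_tool [0.0061 0.0916 0.6678] [0.4716 0.0327 0.2605]
```

View pics/c7.png

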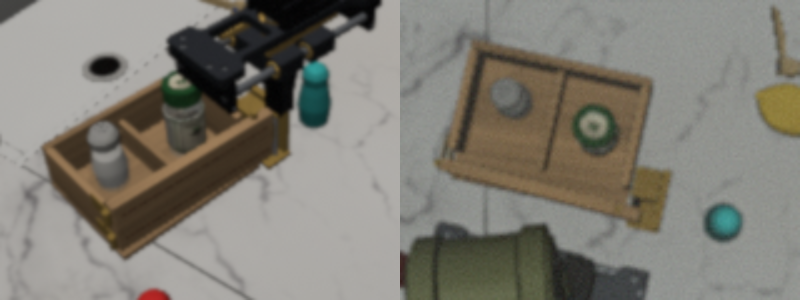

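The gate stays shut by itself against the striker, with its end at (635,210) in the top crop. The jar and shaker stand upright, and the robot is clear. Handing in.

```bash
python3 -c "
from bench import ctrl
print(ctrl.close_job())"
```

```text
the job is handed in; nothing more can be done
None
```

The job is handed in after about 20 s of robot time: the jar stands upright in the empty compartment and the gate is latched and stays shut by itself, with measured push readings at the end of each move up to about 10 N; the judge's result was not shown.

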